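# Test a charger board in the toggle-clamp probe nest and set it out on the sloping tray

### The arm

A 6-joint arm with a two-finger parallel gripper is mounted at the origin on the work surface. World frame = base frame: x ahead of the robot, y to its left, z up, the work surface at z = 0. Lengths are in mm, angles in rad, forces in N, time in s.
With the tool pointing down it reaches from about 350 to 775 mm from the base axis. Payload 7.3 kg.
Tool frame: the origin (TCP) lies midway between the tips of the shut fingers; the grasp point (between the pads) lies 19 mm behind it; x points along the fingers, y is the direction in which the jaws open and shut, and the axes are right-handed (so a half turn about x gives the same grasp; the last joint's range is limited). The gripper opens to 92 mm and grips with 3 to 60 N. Pads are 19 mm wide; open, the fingers measure 130 mm over their backs; the gripper's body (75 mm by 190 mm) begins 47 mm behind the grasp point.
Start: joints at [1.147, 0.342, 1.524, -0, 1.275, -0.146], TCP at [143.961, 504.896, 226.741] pointing down, gripper open.
Joint ranges: [-2.53, 2.53], [-0.77, 2.02], [0.04, 2.7], [-1, 4.14], [0.28, 2.66], [-3.11, 3.11]. Speed limits (rad/s): [2.57, 2.57, 3.14, 3.14, 3.14, 3.14].

### API

Orientations are given as [roll, pitch, yaw] about the fixed x, y, z axes, in that order (R = Rz(yaw) Ry(pitch) Rx(roll)).
In Python, from plant import get_obs, capture, close_job gives the robot as it stands. The module is installed in compiled form; this text tells all that it offers.
- The arm moves only by the tool send_rows, never from a script. Its argument "moves" is a list of rows, each a list of 4 numbers: the shift along the tool's x, y, z in mm, then the turn about the tool's x in degrees. In form: [[tx, ty, tz, yaw], ...]. A call has 1 to 8 rows; each row shifts and turns the commanded pose from where the row before left it, along the tool's axes as they then stand; what a row does not reach is not made up. A row lasts 1/8 s, in which the tool goes at most 62.5 mm and 10.7 degrees, less where a joint would pass 70% of its speed; a pose out of reach is approached as far as the arm can. A call with a gripper value outside its range is refused whole. "hand" is the opening, from 0 (shut) to 1 (fully open), set as the call begins (left out, the last holds). The fingers move at their own pace and stop on an object; the grip force is fixed at half the most. Time passes only in rows, so rows that do not move let the fingers close. It gives the time, the measured TCP pose, the force and the opening at its end, in the units of the state.
- get_obs(): the state, without advancing time (a new reading comes with each control period).
- capture(name): name is "scene" or "top" or "wrist"; returns a dict with "image" (384x512x3 uint8, red, green, blue), "K" (3x3 intrinsics, pixels), "position" and "attitude" of the camera in the world; the wrist camera has in their place "mount" (4x4, takes a point from camera to tool coordinates, whose origin is the TCP and whose axes are the tool frame's). Camera axes: x right, y down, z forward; pixel columns grow to the right and rows downward; lengths in mm; the calibration is good to about 2 mm. A picture is of the moment at which its call begins: read the wrist's pose just before it. There is no depth.
- close_job(): hands the job in, once; it reports no verdict.
The state is a dict: "time": time; "joint_positions": joint angles; "dq": joint speeds; "tau": joint torques, N m; "tool_pos": TCP position; "tcp_rot": TCP orientation; "contact_force": force on the tool from outside, world axes, zero at the start; "moment": the same for the moment, N m; "grip_width": finger opening in mm.
Only numpy, scipy, OpenCV 4.12 (cv2) and the standard library are available. Lean on these libraries where they do the work, as an engineer would, in place of code of your own. Each camera call takes 0.05 s, during which the arm holds its last target. There are 200 camera calls.

### The job

Test the charger board that lies in the probe nest: swing the toggle clamp down until it locks over centre and holds the board pressed on the spring probes by itself, take your hand off the fixture, give the tester two seconds, then swing the clamp back fully open and leave it open. Then lift the board out and lay it on the sloping tray beside the board already tested: flat on the deck, the same way round and with its end at the lip, without disturbing the tested board or the other things on the bench.

Things in the scene. Friction and masses are not known exactly. Their poses are not given: they have to be found in the camera images.
- fixture: Test fixture, bolted down: aluminium plate 210 x 140 x 12 mm, grey nest on its near half, steel toggle clamp on its far half. Origin: centre of the plate's underside; x from nest to clamp, y along the clamp's hinge axes, z up. Nest pocket 103 x 73 mm, centred 40 mm to -x of the origin; walls 6 mm thick, tops 31 mm above the bench. Clamp cheeks 62 mm above the bench.
- clamp_handle (a joint): Handle angle (rad) about the fixture's y: 0 = locked on its stop, handle upright; 0.06 dead centre; 0.98 fully open on its other stop, leaning 56 degrees to the fixture's +x (the start). A link makes it carry the clamping arm: upright = arm down. Light (under 1 N at the grip), up to about 5 N just before dead centre. Locked, the probe springs keep it shut; open, its weight keeps it open.
- handle_pivot (a point): The handle's pivot, fixed in the fixture: 34 mm to +x of its origin, on its middle plane, 36 mm above the bench.
- handle_grip (a point): Middle of the handle's sleeve, on its axis, 100 mm from the pivot: round, black, 15 mm diameter, 60 to 130 mm from the pivot. Its z runs along the handle from the pivot. Open: 92 mm above the bench, 117 mm to +x of the fixture's origin; locked: 136 and 34 mm. Pinch it lightly along the hinge axis: it must turn between the pads and lags up to 0.15 rad; lean the tool with it and check the joint.
- clamp_arm (a joint): Angle of the clamping arm (rad) about its pivot (48 mm to +x of the fixture's origin, 56 mm above the bench): near 0 (0.02 to 0.05) when it presses the board, bar level; 1.74 fully open, when the bar stands up leaning 10 degrees to +x, its top 125 mm above the bench. A steel U-bar 11 mm high, 12 mm wide.
- clamp_tip (a point): Centre of the underside of the black rubber tip, 14 mm in diameter, on the spindle at the end of the clamping arm, 58 mm from the arm's pivot. Locked, it presses the board 30 mm to +x of the board's centre.
- probes (a joint): How far the spring probes under the board are pressed in (m): 0 with the board just lying on them (board's underside 28 mm above the bench), about 0.003 when the clamp is locked on the board.
- board: Charger board, loose, about 120 g: circuit board 100 x 70 x 2 mm. Origin: centre of its underside; x along its length, z out of its component side. It starts in the nest on the probes, its x and y along the fixture's. Best lifted by its transformer. Other parts: two small capacitors at its -x edge (tops 15 mm above the underside), terminal block and relay at its +x edge (12 mm).
- transformer (a point): Centre of the top of the board's transformer, a block 26 mm along the board's x, 30 mm along y, its top 26 mm above the board's underside; 16 mm to -x of the board's centre. The board beside it in y is clear.
- board_edge (a point): Middle of the board's +x edge (the end with the terminal block, 50 mm from the board's centre), at its underside. This end goes to the lip of the tray.
- tray: Stand of the sloping tray, fixed. Origin: on the bench below the middle of the tray; x points down the slope (horizontally), away from the robot, z up. The tray's high side, nearest the robot, is about 110 mm above the bench.
- tray_deck: Deck of the sloping tray, fixed: sheet aluminium with a thin black mat, inside 298 mm wide, 146 mm along the slope, falling away from the robot at 30 degrees. Origin: on the surface at the inner foot of the lip (lower edge), mid-width, 28 mm above the bench; x down the slope (the deck lies on its -x side), y along the lip, z square out of the deck. Lip and side walls (y = +-149 mm) 12 mm high.
- done_board: The board already tested, loose, same as the first: flat on the deck with its terminal-block end at the lip (its x down the slope), its centre anywhere up to 100 mm to either side of mid-width; on one side at least there is room (114 mm or more) for the other. Leave it. Origin and axes as for the board.
- spool: Bystander: spool of solder, 60 mm diameter, 40 mm high, standing on the bench before the robot. Origin: centre of its underside.
- tin: Bystander: steel tin, 57 mm diameter, 46 mm high, at the back. Origin: centre of its underside.
- jar: Bystander: amber glass jar with a white lid, 52 mm diameter, 60 mm high, at the back. Origin: centre of its underside.
Not all that is in view belongs to the job. Leave any orange or red look-alike of the board alone.

How it is judged (in metres and radians):
On the way, in this order (a step that is already met when the one before it is completed fails the run):
1. the clamp is locked past dead centre, the board pressed onto the probes and the fingers off the fixture, for 1.5 s (value of joint clamp_handle below 0.04 rad and value of joint probes above 0.0018 m and contact force between the fingers and fixture below 0.3 N), for 1.5 s.
2. the clamp is swung fully back (value of joint clamp_handle above 0.88 rad), for 0.2 s.
At the end, for the whole second after the job is handed in: The board lies at rest on the tray's deck, flat (underside within 4 mm of the surface and 5 degrees of it), its terminal-block end within 15 mm of the lip, its length up the slope within 11 degrees, between the side walls and beside the tested board; the clamp stands open (handle above 0.85 rad) (value of joint clamp_handle above 0.85 rad and x of board_edge in the frame of tray_deck between -0.015 and 0.004 m and y of board in the frame of tray_deck between -0.12 and 0.12 m and z of board in the frame of tray_deck between -0.004 and 0.004 m and angle between the z axis of board and the z axis of tray_deck, either way round below 0.08 rad and angle between the x axis of board and the x axis of tray_deck, either way round below 0.2 rad and linear speed of board below 0.01 m/s and angular speed of board below 0.1 rad/s); the robot touches nothing.
It fails at once if the tested board is shifted by more than 12 mm (distance of done_board from where it was at the start of the episode above 0.012 m).
It fails at once if the spool, the tin or the jar is shifted by more than 20 mm (distance of any of spool, tin, jar from where it was at the start of the episode above 0.02 m).
It also fails if it takes over 72 s, if anything falls off the work surface, if the arm or the gripper's body presses on something with over 40 N, if the wrist force passes 120 N, or if a joint passes its speed limit or range.

## Working session

There is one attempt and no reset: what is moved stays moved. The work goes in short steps, Python scripts to look and compute and a tool call to move; the robot and the scene stay as the last step left them, time stands still between calls to the robot, and variables do not carry over. Pictures are saved under pics/ and viewed, about 8 in all and at most 12, crops included, and the job is handed in when it is done.

Besides the shell and the picture viewer there is one more tool, called after "Call:" by a JSON object that holds its "method" and its "body", one argument or row to a line. send_rows: Moves the arm, as the interface text tells. Its arguments: {"type":"object","properties":{"moves":{"type":"array","items":{"type":"array","items":{"type":"number"}}},"hand":{"type":"number"}},"required":["moves"]}

```bash
mkdir -p pics
python3 - <<'E'
from plant import get_obs, capture
import cv2, numpy as np
print(get_obs())
for n in ["scene","top"]:
    c=capture(n); cv2.imwrite(f"pics/{n}0.png",c["image"][:,:,::-1]); np.savez(f"{n}0.npz",**c)
    print(n,{k:np.round(v,3).tolist() for k,v in c.items() if k!="image"})
c=capture("wrist");print(c["mount"],c["K"])
E
```

```text
{'time': 0.0, 'joint_positions': array([ 1.14702489e+00,  3.42707707e-01,  1.52503427e+00,  1.46956170e-05,
        1.27543418e+00, -1.46011261e-01]), 'dq': array([ 0.0004386 ,  0.00023312, -0.00129296,  0.00050518,  0.00156885,
        0.00199124]), 'tau': array([ 3.57842982e-04, -4.31224680e+01, -2.44219244e+01,  7.18487240e-02,
        5.56861516e-02, -1.43246111e-04]), 'tool_pos': array([143.7590236 , 504.49082642, 226.0467567 ]), 'tcp_rot': array([-1.72568166,  1.56921276, -2.00344612]), 'contact_force': array([ 0.02904848,  0.27545021, -0.46264029]), 'moment': array([ 0.04761248, -0.00692303, -0.02401012]), 'grip_width': 92.05735796592674}
scene {'K': [[390.663, 0.0, 252.29], [0.0, 390.663, 192.181], [0.0, 0.0, 1.0]], 'position': [937.852, 343.066, 957.529], 'attitude': [-2.63, -0.008, 2.254]}
top {'K': [[362.115, 0.0, 253.995], [0.0, 362.115, 193.686], [0.0, 0.0, 1.0]], 'position': [342.029, 57.179, 1017.396], 'attitude': [-2.918, -0.001, -1.553]}
[[-1.06873919e-04 -2.66702848e-01  9.63778802e-01 -1.56465085e+02]
 [ 9.99999461e-01 -1.02384327e-03 -1.72433813e-04  2.83256405e-02]
 [ 1.03274703e-03  9.63778264e-01  2.66702814e-01 -7.25371150e+01]
 [ 0.00000000e+00  0.00000000e+00  0.00000000e+00  1.00000000e+00]] [[270.05301867   0.         251.66233747]
 [  0.         270.05301867 190.56946036]
 [  0.           0.           1.        ]]
```

View pics/top0.png

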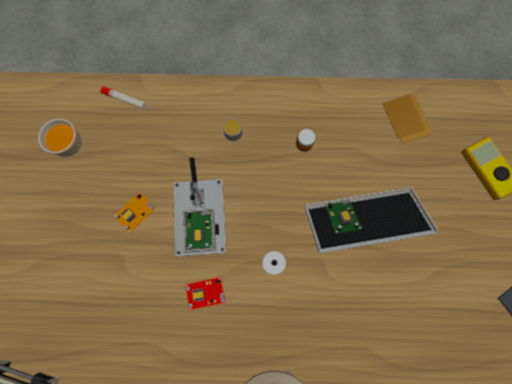

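View pics/scene0.png

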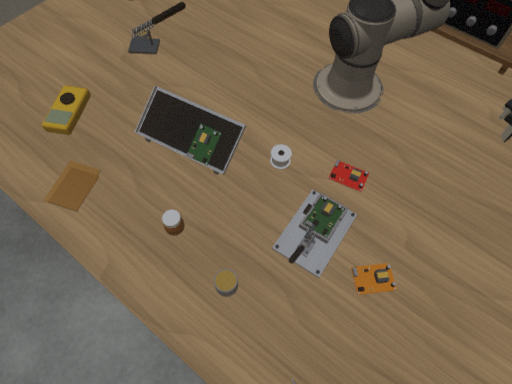

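Top view: the fixture is at about (200,217), its handle pointing up (away from the robot). The spool is at (274,263), and the tray spans about (306–435,188–250) with the tested board at (345,217). Next I enlarge for measuring.

```bash
python3 - <<'E'
import cv2, numpy as np
im=cv2.imread("pics/top0.png")
a=cv2.resize(im[150:262,165:237],None,fx=5,fy=5,interpolation=cv2.INTER_CUBIC)
b=cv2.resize(im[182:257,300:440],None,fx=3,fy=3,interpolation=cv2.INTER_CUBIC)
o=np.zeros((560,790,3),np.uint8);o[:560,:360]=a;o[:225,365:785]=b
s=cv2.imread("pics/scene0.png")[185:277,268:360]
o[230:560,365:695]=cv2.resize(s,(330,330),interpolation=cv2.INTER_CUBIC)
cv2.imwrite("pics/c1.png",o)
E
cat > h.py <<'E'
import numpy as np
from scipy.spatial.transform import Rotation as R
def cam(n):
    d=np.load(n+"0.npz"); return d["K"],d["position"],R.from_euler("xyz",d["attitude"]).as_matrix()
def ray(n,u,v,z):
    K,p,A=cam(n); d=A@np.linalg.inv(K)@[u,v,1]; return p+d*(z-p[2])/d[2]
def proj(n,P):
    K,p,A=cam(n); q=(np.atleast_2d(P)-p)@A@K.T; return q[:,:2]/q[:,2:]
E
python3 - <<'E'
from h import *
for n,u,v in [("top",274,263),("top",272,380),("scene",281,152)]: print(ray(n,u,v,40).round())
E
```

```text
[377.   4.  40.]
[92.  7. 40.]
[379.   3.  40.]
```

View pics/c1.png

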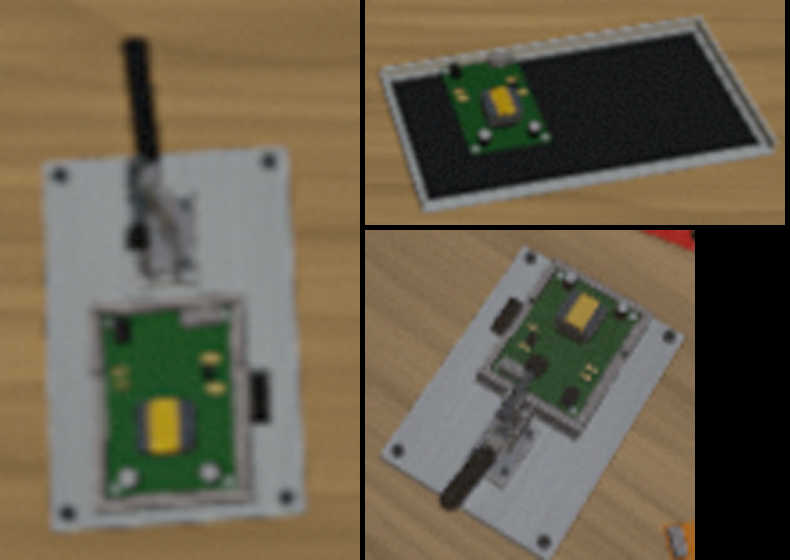

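```bash
cat >> h.py <<'E'
def fr(x,y,yaw): return R.from_euler("z",yaw).as_matrix(),np.array([x,y,0.])
def deck(x,y,yaw):  # deck origin world x,y ; x-axis down slope
    return R.from_euler("z",yaw).as_matrix()@R.from_euler("y",np.pi/6).as_matrix(),np.array([x,y,28.])
E
python3 - <<'E'
from h import *
import cv2
from scipy.optimize import least_squares as ls
ct=lambda p:(np.array(p)+.5)/5-.5+[165,150]
cs=lambda p:(np.array(p)-[365,230]+.5)/(330/92)-.5+[268,185]
cd=lambda p:(np.array(p)-[365,0]+.5)/3-.5+[300,182]
# fixture: +x away(up), +y left
P=np.array([[105,70,12],[105,-70,12],[-105,-70,12],[-105,70,12]])
T=ct([(43,163),(286,149),(304,514),(52,530)])
S=cs([(548,558),(381,460),(527,246),(684,338)])   # guess order, check
from itertools import permutations
def W(q,P): A,t=fr(*q); return P@A.T+t
f1=lambda q:(proj("top",W(q,P))-T).ravel()
r=ls(f1,[500,200,0],x_scale=[100,100,.1]); print("fix top",r.x,r.fun.round(1))
print(proj("scene",W(r.x,P)).round(1).tolist(),S.round(1).tolist())
best=min((ls(lambda q:(proj("scene",W(q,P))-S[list(p)]).ravel(),r.x,x_scale=[100,100,.1]) for p in permutations(range(4))),key=lambda o:o.cost)
print("fix scene",best.x,best.fun.round(1))
# pivot/nest checks
Q=np.array([[-40+54.5,42.5,31],[14.5,-42.5,31],[-94.5,-42.5,31],[-94.5,42.5,31],[117,0,92]])
print("nest outer px in crop",((proj("top",W(r.x,Q))-[165,150])*5).round().tolist())
# tray
D=np.array([[0,149,0],[0,-149,0],[-146,-149,0],[-146,149,0]])
TD=cd([(397,82),(693,33),(757,147),(427,202)])
def Wd(q,P): A,t=deck(*q); return P@A.T+t
g=lambda q:(proj("top",Wd(q,D))-TD).ravel()
t=ls(g,[550,-200,0],x_scale=[100,100,.1],loss="soft_l1"); print("deck",t.x,t.fun.round(1))
B=np.array([[0,35,2],[0,-35,2],[-100,-35,2],[-100,35,2]])
TB=cd([(443,70),(520,58),(551,137),(473,153)])
h=lambda q:(proj("top",Wd(t.x,B+[q[0],q[1],0]))-TB).ravel()
b=ls(h,[0,50]); print("done",b.x,b.fun.round(1))
print("tin",ray("top",232,127,46),"jar",ray("top",306,134,60))
np.savez("fit.npz",fix=r.x,deck=t.x)
im=cv2.imread("pics/top0.png");k=4
im=cv2.resize(im,None,fx=k,fy=k,interpolation=cv2.INTER_CUBIC)
def draw(pts,c): cv2.polylines(im,[(((proj("top",pts)+.5)*k-.5)).round().astype(int).reshape(-1,1,2)],True,c,1)
draw(Wd(t.x,D),(0,0,255)); draw(Wd(t.x,D+[0,0,12]),(0,255,255)); draw(Wd(t.x,B+[b.x[0],b.x[1],0]),(255,0,255))
draw(W(r.x,P),(0,0,255)); draw(W(r.x,Q[:4]),(255,0,255))
bb=np.array([[50,35,30],[50,-35,30],[-50,-35,30],[-50,35,30.]])-[40,0,0]; draw(W(r.x,bb),(0,255,255))
draw(W(r.x,np.array([[34,0,36],[117,0,92.]])),(0,0,255))
o=np.zeros((480,800,3),np.uint8)
a=im[165*k:262*k,168*k:230*k]; o[:a.shape[0],:a.shape[1]]=a
e=im[182*k:257*k,302*k:440*k]; o[:e.shape[0],250:250+e.shape[1]]=e[:,:550]
cv2.imwrite("pics/c2.png",o)
E
```

```text
fix top [5.02117545e+02 2.13571364e+02 8.53739683e-02] [-0.  -0.2  0.2 -0.5  0.2  0.2 -0.4  0.5]
[[319.1, 276.0], [271.7, 246.0], [312.5, 187.9], [357.5, 213.3]] [[318.7, 276.1], [272.1, 248.8], [312.8, 189.1], [356.6, 214.7]]
fix scene [505.44484612 215.34936937   3.23225258] [-0.7 -0.1  0.7 -0.4  0.5  1.4 -0.5 -1.2]
nest outer px in crop [[86.0, 306.0], [240.0, 296.0], [249.0, 495.0], [91.0, 505.0], [140.0, 92.0]]
deck [ 5.57504288e+02 -2.30489433e+02  1.86684936e-01] [-4.7 -1.4  0.6 -2.5  4.4  0.6 -0.6  2.2]
done [-1.64430751 58.27557371] [-0.2 -0.7 -1.3 -0.8  0.9  1.1  0.6  0.3]
tin [758.10518244 126.51721659  46.        ] jar [734.80764455 -83.58596947  60.        ]
```

View pics/c2.png

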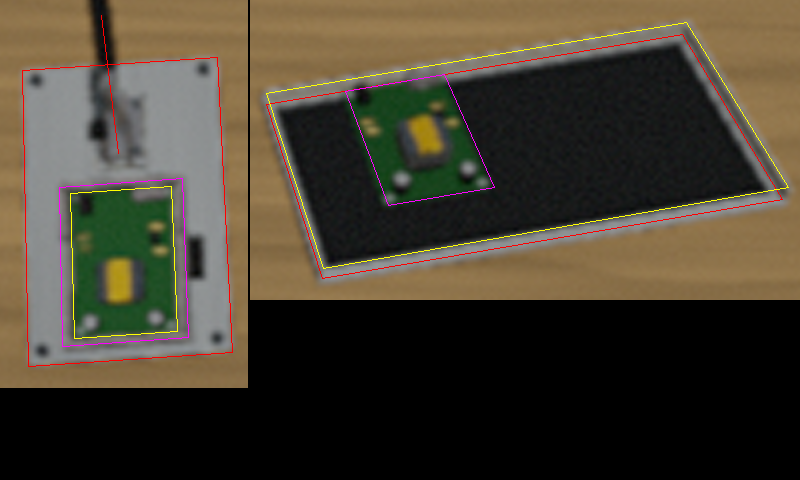

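The fixture fit is good: both cameras agree within about 3 mm and 0.005 rad. The tray fit is rough, so I'll refine it later from the wrist camera. Next I write a helper that turns world targets into tool shifts.

```bash
cat >> h.py <<'E'
FX=(502.5,213.,.086)
def fixw(X,Y,z): A,t=fr(*FX); return A@[X,Y,z]+t
def plan(*targets,yaw=None):
    from plant import get_obs
    o=get_obs(); A=R.from_euler("xyz",o["tcp_rot"]).as_matrix(); p=o["tool_pos"]
    print("t",round(o["time"],2),"tcp",p.round(1),"toolaxes",A.round(3).tolist(),"F",o["contact_force"].round(2),"w",round(o["grip_width"],1))
    if yaw is not None:
        y=np.array([-np.sin(yaw),np.cos(yaw),0]); b=[]
        for s in (1,-1):
            ang=np.degrees(np.arctan2(np.dot(s*y,A[:,2]),np.dot(s*y,A[:,1]))); b.append(ang)
        print("turn about tool x, options deg",np.round(b,2)); best=min(b,key=abs)
        A=A@R.from_rotvec([np.radians(best),0,0]).as_matrix()
    for t in targets:
        print("to",np.round(t,1),"shift(after turn)",(A.T@(np.array(t)-p)).round(1)); p=np.array(t)
E
python3 - <<'E'
from h import *
plan(fixw(-60,0,226),fixw(168,0,226),fixw(168,0,95),yaw=.086)
E
```

```text
t 0.15 tcp [143.8 504.6 226.2] toolaxes [[-0.0, 0.274, 0.962], [-0.001, 0.962, -0.274], [-1.0, -0.001, -0.0]] F [-0.18  0.55  1.13] w 91.4
turn about tool x, options deg [-20.85 159.15]
to [442.7 207.8 226. ] shift(after turn) [   0.4 -321.3  272.3]
to [669.9 227.4 226. ] shift(after turn) [-1.00e-01 -0.00e+00  2.28e+02]
to [669.9 227.4  95. ] shift(after turn) [1.31e+02 1.00e-01 1.00e-01]
```

Call:
{"method": "send_rows", "body": {
  "moves": [
    [0,0,0,-10.4],
    [0,0,0,-10.4],
    [0,-53.5,45.4,0],
    [0,-53.5,45.4,0],
    [0,-53.5,45.4,0],
    [0,-53.5,45.4,0],
    [0,-53.5,45.4,0],
    [0,-53.5,45.4,0]
  ],
  "hand": 0
}}

```text
time: 1.15
tool_pos: [411.2, 239.0, 226.7]
tcp_rot: [1.181, 1.571, 1.266]
contact_force: [0.9, 0.6, -0.6]
grip_width: 16.8
```

```bash
cat >> h.py <<'E'
def wshot(name):
    from plant import get_obs,capture
    import cv2
    o=get_obs(); c=capture("wrist"); M=c["mount"]
    T=np.eye(4); T[:3,:3]=R.from_euler("xyz",o["tcp_rot"]).as_matrix(); T[:3,3]=o["tool_pos"]; G=T@M
    np.savez(name+"0.npz",K=c["K"],position=G[:3,3],attitude=R.from_matrix(G[:3,:3]).as_euler("xyz"))
    cv2.imwrite(f"pics/{name}.png",c["image"][:,:,::-1]); return c["image"][:,:,::-1].copy()
def overlay(im,n,polys,k=1.5):
    import cv2
    im=cv2.resize(im,None,fx=k,fy=k,interpolation=cv2.INTER_CUBIC)
    for P,c in polys: cv2.polylines(im,[((proj(n,P)+.5)*k-.5).round().astype(int).reshape(-1,1,2)],True,c,1)
    return im
E
python3 - <<'E'
from h import *
import cv2
im=wshot("w1")
f=lambda L:np.array([fixw(*p) for p in L])
im=overlay(im,"w1",[(f([[105,70,12],[105,-70,12],[-105,-70,12],[-105,70,12]]),(0,0,255)),
 (f([[14.5,42.5,31],[14.5,-42.5,31],[-94.5,-42.5,31],[-94.5,42.5,31]]),(255,0,255)),
 (f([[10,35,30],[10,-35,30],[-90,-35,30],[-90,35,30]]),(0,255,255)),
 (f([[-43,15,54],[-43,-15,54],[-69,-15,54],[-69,15,54]]),(255,255,0)),
 (f([[34,0,36],[142,0,109]]),(0,0,255))])
cv2.imwrite("pics/w1o.png",im); plan()
E
```

```text
t 1.2 tcp [416.3 234.  226.6] toolaxes [[0.004, -0.081, 0.997], [-0.003, 0.997, 0.081], [-1.0, -0.003, 0.003]] F [ 5.04 -3.84 -0.27] w 12.5
```

View pics/w1o.png

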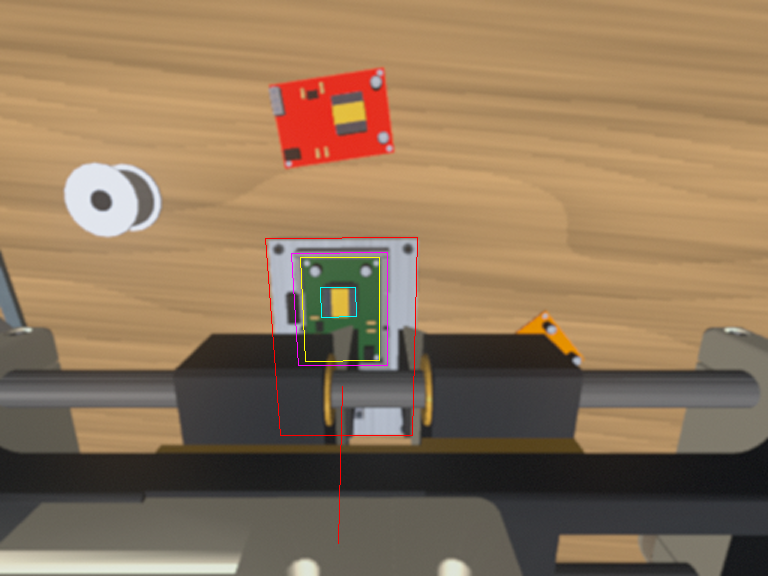

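The overlay matches the plate, nest, board and transformer to about 2 mm. The wrist view has the robot side up, and the fingers hide the clamp. Next I go past the handle's end, shut fingers, and down.

Call:
{"method": "send_rows", "body": {
  "moves": [
    [0,0,46,0],
    [0,0,46,0],
    [0,0,46,0],
    [0,0,46,0],
    [0,0,44,0],
    [0,0,0,0],
    [0,0,0,0]
  ]
}}

```text
time: 2.08
tool_pos: [636.3, 260.2, 226.1]
tcp_rot: [-3.095, 1.569, -3.01]
contact_force: [-0.3, -0.3, -0.1]
grip_width: 0.5
```

Run:
```python
from h import *
plan(fixw(168,0,95),fixw(150,0,95),yaw=.086)
```

```text
t 2.08 tcp [636.3 260.2 226.1] toolaxes [[-0.002, -0.085, 0.996], [-0.0, 0.996, 0.085], [-1.0, -0.0, -0.002]] F [-0.29 -0.26 -0.14] w 0.5
turn about tool x, options deg [-3.0000e-02  1.7997e+02]
to [669.9 227.4  95. ] shift(after turn) [131.  -35.6  30.9]
to [651.9 225.9  95. ] shift(after turn) [  0.   0. -18.]
```

Call:
{"method": "send_rows", "body": {
  "moves": [
    [0,-36,31,0],
    [45,0,0,0],
    [45,0,0,0],
    [41,0,0,0],
    [0,0,0,0],
    [0,0,0,0]
  ]
}}

```text
time: 2.82
tool_pos: [671.7, 227.4, 98.4]
tcp_rot: [0.156, 1.568, 0.242]
contact_force: [0.7, 0.7, 0.2]
grip_width: -0.0
```

Run:
```python
from h import *
plan(fixw(168,0,95),yaw=.086)
A,t=fr(*FX)
from plant import get_obs
print("fix frame",A.T@(get_obs()["tool_pos"]-t))
```

```text
t 2.83 tcp [671.7 227.4  98.4] toolaxes [[0.003, -0.086, 0.996], [0.001, 0.996, 0.086], [-1.0, 0.001, 0.003]] F [0.74 0.72 0.18] w -0.0
turn about tool x, options deg [-1.0000e-02  1.7999e+02]
to [669.9 227.4  95. ] shift(after turn) [ 3.4  0.1 -1.8]
fix frame [ 1.69813155e+02 -1.49704165e-01  9.84349409e+01]
```

Call:
{"method": "send_rows", "body": {
  "moves": [
    [3,0,-14,0],
    [-6,0,-11,0],
    [-7,0,-12,0],
    [-7,0,-11,0],
    [-7,0,-11,0],
    [-6,0,-10,0],
    [-4,0,-12,0],
    [-4,0,-12,0]
  ]
}}

```text
time: 3.82
tool_pos: [577.9, 218.9, 133.8]
tcp_rot: [0.193, 1.57, 0.278]
contact_force: [3.3, 0.4, -2.8]
grip_width: 0.3
```

```bash
cat >> h.py <<'E'
def ff():
    from plant import get_obs
    A,t=fr(*FX); o=get_obs()
    print(round(o["time"],2),"fix frame",(A.T@(o["tool_pos"]-t)).round(1),"F",(A.T@o["contact_force"]).round(2),"w",round(o["grip_width"],1))
E
python3 -c "
from h import *
ff()"
```

```text
3.83 fix frame [ 75.6  -0.6 133.8] F [ 3.32  0.1  -2.85] w 0.3
```

Call:
{"method": "send_rows", "body": {
  "moves": [
    [-2,0,-8,0],
    [-1,0,-8,0],
    [0,0,-6,0],
    [0,0,-5,0],
    [0,0,0,0],
    [0,0,0,0]
  ]
}}

```text
time: 4.58
tool_pos: [556.9, 217.1, 136.9]
tcp_rot: [0.104, 1.559, 0.189]
contact_force: [19.4, 2.4, -10.9]
grip_width: 0.6
```

```bash
python3 -c "
from h import *
import cv2
ff()
from plant import capture
c=capture('scene')['image'][:,:,::-1]
cv2.imwrite('pics/s2.png',cv2.resize(c[170:290,260:380],None,fx=5,fy=5,interpolation=cv2.INTER_CUBIC))"
```

```text
4.58 fix frame [ 54.5  -0.6 136.9] F [ 19.55   0.72 -10.88] w 0.6
```

View pics/s2.png

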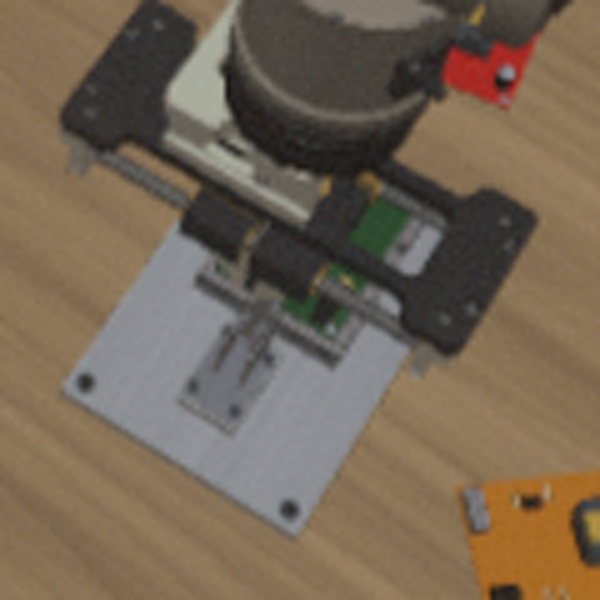

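19.5 N well exceeds the 5 N of dead centre, so the handle should be on its stop. I back off to look.

Call:
{"method": "send_rows", "body": {
  "moves": [
    [0,0,15,0],
    [0,0,40,0],
    [-50,0,45,0],
    [-50,0,10,0]
  ]
}}

```text
time: 5.12
tool_pos: [659.1, 225.3, 232.5]
tcp_rot: [-2.993, 1.568, -2.909]
contact_force: [-0.5, -0.2, -0.1]
grip_width: 0.4
```

```bash
python3 -c "
from h import *
import cv2
ff()
from plant import capture
c=capture('scene')['image'][:,:,::-1]
a=cv2.resize(c[170:290,260:380],None,fx=4,fy=4,interpolation=cv2.INTER_CUBIC)
cv2.imwrite('pics/s3.png',a)"
```

```text
5.12 fix frame [157.1  -1.2 232.5] F [-0.54 -0.14 -0.15] w 0.4
```

View pics/s3.png

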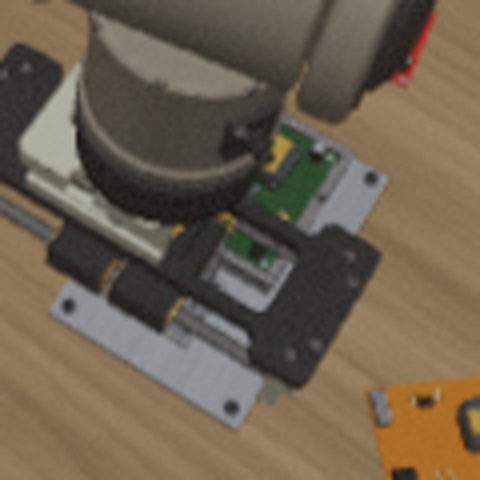

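Call:
{"method": "send_rows", "body": {
  "moves": [
    [0,-45,-40,0],
    [0,-45,-40,0],
    [0,-45,-40,0],
    [0,-45,-30,0],
    [0,-20,0,0],
    [0,0,0,0]
  ]
}}

```text
time: 5.92
tool_pos: [525.2, 12.6, 233.2]
tcp_rot: [1.161, 1.571, 1.244]
contact_force: [0.2, -0.3, 0.1]
grip_width: 0.5
```

```bash
python3 -c "
from h import *
import cv2
ff()
from plant import capture
c=capture('scene')['image'][:,:,::-1]
t=capture('top')['image'][:,:,::-1]
a=cv2.resize(c[180:280,265:365],None,fx=4,fy=4,interpolation=cv2.INTER_CUBIC)
b=cv2.resize(t[150:260,165:245],None,fx=4,fy=4,interpolation=cv2.INTER_CUBIC)[:400]
cv2.imwrite('pics/s4.png',np.hstack([a,b]))"
```

```text
5.92 fix frame [   5.4 -201.6  233.2] F [ 0.14 -0.35  0.05] w 0.5
```

View pics/s4.png

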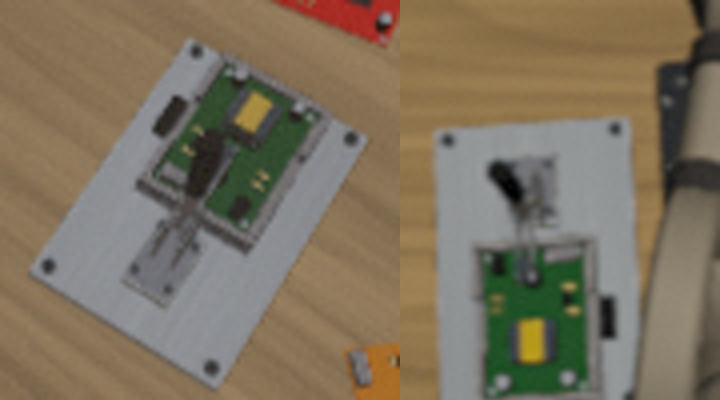

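```bash
python3 -c "
from h import *
for th in (0,.06,.1,.2):
  P=fixw(34+130*np.sin(th),0,36+130*np.cos(th)); T=proj('top',P)[0];S=proj('scene',P)[0]
  print(th,((T-[165,150])*4+[400,0]).round(),((S-[265,180])*4).round())
"
```

```text
0 [497. 169.] [212. 132.]
0.06 [497. 157.] [205. 142.]
0.1 [496. 148.] [200. 149.]
0.2 [496. 129.] [188. 168.]
```

Handle end is seen at (498,172) in the top crop and (210,140) in the scene crop. That matches the prediction for angle 0 at (497,169) and (212,132), with the arm lying on the board, so the clamp is locked. I now move to the nest side of the handle; the two seconds pass on the way.

Call:
{"method": "send_rows", "body": {
  "moves": [
    [0,50,0,0],
    [0,50,-5,0],
    [0,50,-5,0],
    [0,50,0,0],
    [0,2,0,0],
    [0,0,0,0]
  ]
}}

```text
time: 6.78
tool_pos: [498.1, 214.8, 232.8]
tcp_rot: [-2.643, 1.57, -2.556]
contact_force: [-0.7, -0.3, 0.9]
grip_width: 0.4
```

```bash
python3 -c "
from h import *
ff()"
```

```text
6.78 fix frame [ -4.3   2.1 232.8] F [-0.69 -0.2   0.88] w 0.4
```

Call:
{"method": "send_rows", "body": {
  "moves": [
    [45,-1,0,0],
    [46,-1,0,0],
    [0,0,0,0],
    [0,0,0,0],
    [0,0,0,0],
    [0,0,0,0],
    [0,0,0,0],
    [0,0,0,0]
  ]
}}

```text
time: 7.78
tool_pos: [498.7, 212.2, 142.4]
tcp_rot: [0.35, 1.57, 0.435]
contact_force: [-0.5, -0.1, -0.1]
grip_width: 0.5
```

Call:
{"method": "send_rows", "body": {
  "moves": [
    [0,0,12,0],
    [0,0,9,0],
    [1,0,13,0],
    [2,0,13,0],
    [5,0,12,0],
    [5,0,12,0],
    [7,0,10,0],
    [8,0,10,0]
  ]
}}

```text
time: 8.78
tool_pos: [590.0, 219.9, 113.7]
tcp_rot: [0.417, 1.57, 0.502]
contact_force: [-0.4, 0.1, 2.0]
grip_width: 0.1
```

```bash
python3 -c "
from h import *
ff()"
```

```text
8.78 fix frame [ 87.8  -0.6 113.7] F [-0.39  0.12  1.97] w 0.1
```

Call:
{"method": "send_rows", "body": {
  "moves": [
    [9,0,6,0],
    [10,0,6,0],
    [2,0,4,0],
    [0,0,0,0],
    [0,0,0,0]
  ]
}}

```text
time: 9.4
tool_pos: [603.1, 221.0, 92.8]
tcp_rot: [-3.05, 1.566, -2.964]
contact_force: [-7.0, -1.2, 4.2]
grip_width: 0.5
```

```bash
python3 -c "
from h import *
ff()"
```

```text
9.4 fix frame [101.   -0.7  92.8] F [-7.08 -0.58  4.15] w 0.5
```

Contact at 7 N with the tip where the open stop should be, so the handle is open. Next I lift off and go over the tray for a wrist shot.

Call:
{"method": "send_rows", "body": {
  "moves": [
    [-40,0,-3,0],
    [-50,0,-10,0],
    [-45,-40,-15,0],
    [-35,-50,-15,0],
    [-35,-50,-15,0],
    [0,-55,-15,0],
    [0,-55,-15,0],
    [0,-55,-15,0]
  ],
  "hand": 0.45
}}

```text
time: 10.4
tool_pos: [528.0, -92.5, 297.7]
tcp_rot: [1.014, 1.571, 1.099]
contact_force: [0.0, -0.3, -0.3]
grip_width: 41.4
```

Call:
{"method": "send_rows", "body": {
  "moves": [
    [0,-55,-15,0],
    [0,-55,-14,0],
    [0,-25,0,0],
    [0,0,0,0],
    [0,0,0,0],
    [0,0,0,0]
  ]
}}

```text
time: 11.15
tool_pos: [511.7, -226.3, 297.9]
tcp_rot: [1.127, 1.57, 1.215]
contact_force: [0.2, 0.9, 0.2]
grip_width: 41.6
```

Run:
```python
from h import *
import cv2
from plant import capture
plan()
t=np.load("fit.npz")["deck"]
im=wshot("w2")
A,p=deck(*t); D=lambda L:np.array(L)@A.T+p
a=cv2.resize(im,None,fx=1.5,fy=1.5,interpolation=cv2.INTER_CUBIC)[:420]
s=capture("scene")["image"][180:280,265:365,::-1]
cv2.imwrite("pics/sc5.png",s)
a[:200,:200]=cv2.resize(s,(200,200),interpolation=cv2.INTER_CUBIC)
cv2.imwrite("pics/v9.png",a)
print((proj("w2",D([[0,149,0],[0,-149,0],[-146,-149,0],[-146,149,0]]))*1.5).round().tolist())
print(proj("scene",fixw(142,0,109)).round(1))
```

```text
t 11.15 tcp [ 511.7 -226.3  297.9] toolaxes [[0.0, -0.087, 0.996], [0.0, 0.996, 0.087], [-1.0, 0.0, 0.0]] F [0.21 0.85 0.23] w 41.6
[[507.0, 272.0], [235.0, 299.0], [177.0, 182.0], [531.0, 145.0]]
[[290.7 259.2]]
```

View pics/v9.png

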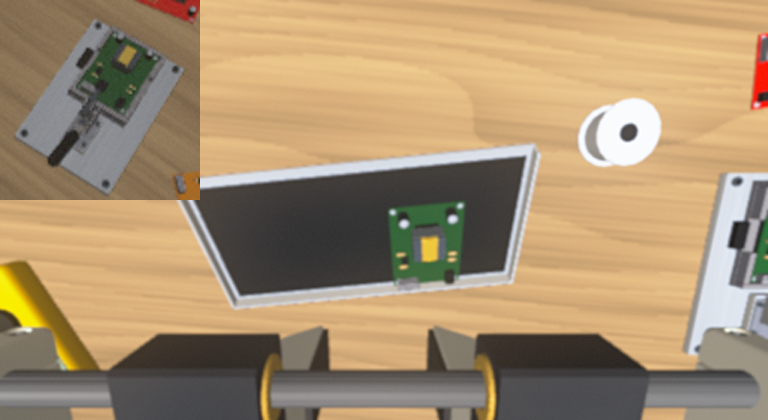

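Run:
```python
from h import *
import cv2
from scipy.optimize import least_squares as ls
t=np.load("fit.npz")["deck"]
def mk(im,roi):
    u0,u1,v0,v1=roi; h=im[v0:v1,u0:u1].astype(int); m=((h.max(2)<85)).astype(np.uint8)
    g=((h[:,:,1]>h[:,:,2]+20)&(h[:,:,1]>h[:,:,0]+10)).astype(np.uint8)
    m=cv2.morphologyEx(m|g,cv2.MORPH_CLOSE,np.ones((7,7))); m=cv2.morphologyEx(m,cv2.MORPH_OPEN,np.ones((5,5)))
    c=max(cv2.findContours(m,0,1)[0],key=cv2.contourArea); c=cv2.convexHull(c)
    q=cv2.approxPolyDP(c,6,True)[:,0]+[u0,v0]; 
    gc=max(cv2.findContours(cv2.morphologyEx(g,cv2.MORPH_CLOSE,np.ones((9,9))),0,1)[0],key=cv2.contourArea)
    b=cv2.boxPoints(cv2.minAreaRect(gc))+[u0,v0]
    return q,b
w,wb=mk(cv2.imread("pics/w2.png"),(110,362,92,212)); print("w2 mat",(w*1.5).tolist(),"board",(wb*1.5).round().tolist())
tq,tb=mk(cv2.imread("pics/top0.png"),(302,440,184,255)); print("top mat",tq.tolist(),"board",tb.round(1).tolist())
def Wd(q,P): A,p=deck(*q); return np.array(P)@A.T+p
def order(n,q,P): # match each predicted corner to nearest detected
    p=proj(n,P); return np.array([q[np.argmin(np.linalg.norm(q-x,axis=1))] for x in p],float)
C=lambda hw,l,g:[[-g,hw,0],[-g,-hw,0],[-l,-hw,0],[-l,hw,0]]
P0=Wd(t,C(147,143,2)); W=order("w2",w,P0); T=order("top",tq,P0)
for nm,sel in (("w2",[("w2",W)]),("top",[("top",T)]),("both",[("w2",W),("top",T)])):
    f=lambda v:np.concatenate([(proj(n,Wd(v[:3],C(v[3],v[4],149-v[3])))-M).ravel() for n,M in sel])
    r=ls(f,[*t,147,143],x_scale=[100,100,.1,10,10],loss="soft_l1"); print(nm,r.x.round(3),f(r.x).round(1))
    for n,q in (("w2",wb),("top",tb)):
        # board centre on deck: intersect with deck plane z=2
        K,p,A=cam(n); c=q.mean(0); d=A@np.linalg.inv(K)@[*c,1]; Ad,pd=deck(*r.x[:3]); nrm=Ad[:,2]; s=(nrm@(pd-p)+2)/(nrm@d); print("  done centre",n,(Ad.T@(p+s*d-pd)).round(1))
```

```text
w2 mat [[522.0, 159.0], [502.5, 267.0], [451.5, 280.5], [240.0, 292.5], [193.5, 196.5]] board [[387.0, 207.0], [463.0, 200.0], [470.0, 277.0], [393.0, 283.0]]
top mat [[432, 224], [321, 247], [310, 209], [412, 193]] board [[325.2, 206.8], [350.2, 197.8], [361.2, 228.2], [336.3, 237.3]]
w2 [ 5.55597e+02 -2.29173e+02  1.92000e-01  1.42492e+02  1.30569e+02] [ 0.2 -0.5  0.3  0.4 -0.2 -0.5 -0.2  0.5]
  done centre w2 [-52.6  62.4   2. ]
  done centre top [-54.3  58.5   2. ]
top [ 5.52698e+02 -2.38073e+02  1.93000e-01  1.46461e+02  1.20239e+02] [-0.4  1.3 -0.2 -0.7  0.2  1.   0.4 -2. ]
  done centre w2 [-46.6  71.    2. ]
  done centre top [-48.5  66.    2. ]
both [ 5.55723e+02 -2.29908e+02  1.92000e-01  1.42632e+02  1.30538e+02] [-0.1 -0.4 -0.2  0.5 -0.9 -0.4 -0.7  0.6 -1.7  0.9 -3.9 -0.5 -2.6  3.3
 -0.4 -0.3]
  done centre w2 [-52.6  63.2   2. ]
  done centre top [-54.3  59.3   2. ]
```

Inset: the handle end is at scene (291.5,260) against a predicted (290.7,259.2), so the clamp is open. From the wrist fit, the deck origin is about (554,−229.5) with yaw 0.192. The tested board's centre is at deck y≈+62, so I will place mine at y=−55.

```bash
python3 -c "
from h import *
plan(fixw(-56,0,200),fixw(-56,0,36),yaw=.086)"
```

```text
t 11.25 tcp [ 511.6 -226.7  298. ] toolaxes [[0.0, -0.087, 0.996], [0.0, 0.996, 0.087], [-1.0, 0.0, 0.0]] F [-0.09 -0.77 -0.07] w 41.1
turn about tool x, options deg [ 6.0000e-02 -1.7994e+02]
to [446.7 208.2 200. ] shift(after turn) [ 98.  438.8 -27.3]
to [446.7 208.2  36. ] shift(after turn) [164.  -0.  -0.]
```

Call:
{"method": "send_rows", "body": {
  "moves": [
    [10,55,-3.5,0],
    [12,55,-3.5,0],
    [12,55,-3.5,0],
    [12,55,-3.5,0],
    [13,55,-3.5,0],
    [13,55,-3.5,0],
    [13,55,-3.5,0],
    [13,54,-3,0]
  ]
}}

```text
time: 12.25
tool_pos: [445.8, 209.5, 199.8]
tcp_rot: [0.273, 1.57, 0.359]
contact_force: [0.5, 0.2, -0.3]
grip_width: 41.2
```

Call:
{"method": "send_rows", "body": {
  "moves": [
    [0,0,0,0],
    [0,0,0,0],
    [0,0,0,0]
  ]
}}

```text
time: 12.62
tool_pos: [446.9, 206.4, 200.2]
tcp_rot: [-0.035, 1.57, 0.049]
contact_force: [-0.3, -0.2, 0.5]
grip_width: 41.3
```

Run:
```python
from h import *
import cv2
plan(fixw(-56,0,36),yaw=.086); ff()
im=wshot("w3")
f=lambda L:np.array([fixw(*p) for p in L])
im=overlay(im,"w3",[(f([[14.5,42.5,31],[14.5,-42.5,31],[-94.5,-42.5,31],[-94.5,42.5,31]]),(255,0,255)),
 (f([[10,35,30],[10,-35,30],[-90,-35,30],[-90,35,30]]),(0,255,255)),
 (f([[-43,15,54],[-43,-15,54],[-69,-15,54],[-69,15,54]]),(255,0,0))],k=2)
u,v=(proj("w3",fixw(-60,0,30))[0]*2).astype(int); print(u,v)
cv2.imwrite("pics/v10.png",im[max(0,v-300):v+260,max(0,u-300):u+300])
```

```text
t 12.62 tcp [446.9 206.4 200.2] toolaxes [[0.001, -0.084, 0.996], [0.0, 0.996, 0.084], [-1.0, -0.0, 0.001]] F [-0.26 -0.18  0.54] w 41.3
turn about tool x, options deg [-1.1000e-01  1.7989e+02]
to [446.7 208.2  36. ] shift(after turn) [164.2   1.8  -0.2]
12.62 fix frame [-56.   -1.8 200.2] F [-0.27 -0.16  0.54] w 41.3
505 346
```

View pics/v10.png

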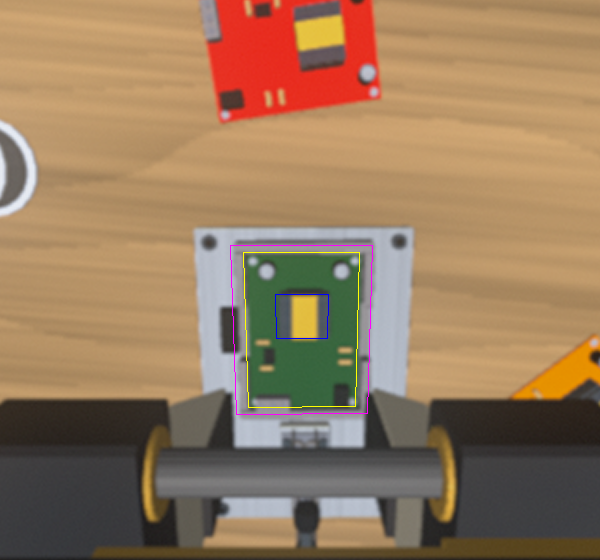

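Outlines agree to about 1.5 mm (the board sits slightly to +y). I correct for that and go down to grip the transformer.

Call:
{"method": "send_rows", "body": {
  "moves": [
    [40,3,-1,0],
    [45,0,0,0],
    [45,0,0,0],
    [24,0,0,0],
    [10,0,0,0],
    [0,0,0,0],
    [0,0,0,0]
  ]
}}

```text
time: 13.55
tool_pos: [446.2, 210.2, 36.9]
tcp_rot: [0.23, 1.569, 0.315]
contact_force: [-0.5, -0.1, -0.4]
grip_width: 41.5
```

Call:
{"method": "send_rows", "body": {
  "moves": [
    [0,0,0,0],
    [0,0,0,0],
    [0,0,0,0],
    [0,0,0,0]
  ],
  "hand": 0
}}

```text
time: 14.05
tool_pos: [445.7, 210.2, 36.2]
tcp_rot: [0.23, 1.569, 0.315]
contact_force: [0.6, -0.1, 3.4]
grip_width: 29.6
```

```bash
python3 -c "
from h import *
ff()"
```

```text
14.05 fix frame [-56.8   2.1  36.2] F [ 0.57 -0.12  3.38] w 29.6
```

Call:
{"method": "send_rows", "body": {
  "moves": [
    [-10,0,0,0],
    [-20,0,0,0],
    [-40,0,0,0],
    [-45,0,0,0],
    [-45,0,0,0],
    [0,0,0,0]
  ]
}}

```text
time: 14.8
tool_pos: [446.7, 210.7, 199.3]
tcp_rot: [0.224, 1.564, 0.309]
contact_force: [0.2, -0.1, -1.6]
grip_width: 29.6
```

Run:
```python
from h import *
A,p=deck(554,-229.5,.192)
c=p+A@[-70,-55,17]; tip=c-[0,0,9]; print("patch",c,"tip",tip,"r",np.hypot(*tip[:2]))
e=p+A@[-104,-55,0]; print("edge",e,"first contact tip z approx",e[2]+8)
plan([*tip[:2],196],[*tip[:2],tip[2]+25],tip,yaw=.192); ff()
```

```text
patch [ 513.33122152 -293.43535975   77.72243186] tip [ 513.33122152 -293.43535975   68.72243186] r 591.2810273825976
edge [ 476.0836116  -300.67609444   80.        ] first contact tip z approx 88.0
t 14.8 tcp [446.7 210.7 199.3] toolaxes [[0.007, -0.085, 0.996], [0.002, 0.996, 0.085], [-1.0, 0.002, 0.007]] F [ 0.25 -0.06 -1.58] w 29.6
turn about tool x, options deg [ -6.1 173.9]
to [ 513.3 -293.4  196. ] shift(after turn) [   2.7 -507.6  -30.8]
to [ 513.3 -293.4   93.7] shift(after turn) [ 1.023e+02 -1.000e-01 -7.000e-01]
to [ 513.3 -293.4   68.7] shift(after turn) [25.  -0.  -0.2]
14.8 fix frame [-55.8   2.5 199.3] F [ 0.24 -0.08 -1.58] w 29.6
```

Call:
{"method": "send_rows", "body": {
  "moves": [
    [0,0,0,-6.1],
    [0,-30,-4,0],
    [0,-50,-3,0],
    [0,-55,-3,0],
    [0,-55,-3,0],
    [0,-55,-3,0],
    [0,-55,-3,0],
    [0,-55,-3,0]
  ]
}}

```text
time: 15.8
tool_pos: [490.5, -144.0, 194.5]
tcp_rot: [2.4, 1.568, 2.591]
contact_force: [0.5, 0.7, -1.3]
grip_width: 29.5
```

Call:
{"method": "send_rows", "body": {
  "moves": [
    [0,-55,-3,0],
    [0,-50,-3,0],
    [0,-30,-2,0],
    [0,-17,-1,0],
    [0,0,0,0],
    [0,0,0,0],
    [0,0,0,0]
  ]
}}

```text
time: 16.68
tool_pos: [511.5, -292.2, 195.9]
tcp_rot: [1.364, 1.57, 1.557]
contact_force: [-0.1, 0.6, -0.4]
grip_width: 30.0
```

Run:
```python
from h import *
import cv2
plan([513.3,-293.4,196],[513.3,-293.4,94],yaw=.192)
im=wshot("w4")
A,p=deck(554,-229.5,.192); D=lambda L:np.array(L)@A.T+p
im=overlay(im,"w4",[(D([[0,149,0],[0,-149,0],[-146,-149,0],[-146,149,0]]),(0,0,255)),(D([[0,97,2],[0,27,2],[-100,27,2],[-100,97,2]]),(255,0,255)),(D([[-4,-20,0],[-4,-90,0],[-104,-90,0],[-104,-20,0]]),(0,255,255))])
cv2.imwrite("pics/v11.png",im[:480])
```

```text
t 16.68 tcp [ 511.5 -292.2  195.9] toolaxes [[0.0, -0.192, 0.981], [0.0, 0.981, 0.192], [-1.0, 0.0, 0.0]] F [-0.08  0.63 -0.44] w 30.0
turn about tool x, options deg [ 6.0000e-02 -1.7994e+02]
to [ 513.3 -293.4  196. ] shift(after turn) [-0.1 -1.5  1.5]
to [ 513.3 -293.4   94. ] shift(after turn) [102.  -0.  -0.]
```

View pics/v11.png

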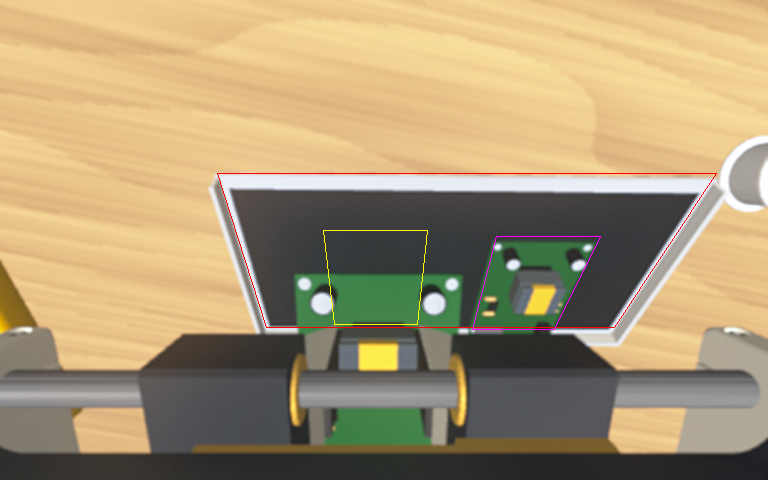

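Board hangs level, square with the tray, and clear of the tested board. The overlay fits to within about 2 mm. Lowering.

Call:
{"method": "send_rows", "body": {
  "moves": [
    [25,-1,2,0],
    [35,0,0,0],
    [28,0,0,0],
    [13,0,0,0],
    [0,0,0,0],
    [0,0,0,0]
  ]
}}

```text
time: 17.48
tool_pos: [514.3, -294.5, 96.1]
tcp_rot: [-0.803, 1.568, -0.612]
contact_force: [0.3, 0.2, -0.2]
grip_width: 29.7
```

Call:
{"method": "send_rows", "body": {
  "moves": [
    [3,0,0,0],
    [3,0,0,0],
    [3,0,0,0],
    [3,0,0,0],
    [0,0,0,0]
  ]
}}

```text
time: 18.1
tool_pos: [514.8, -294.1, 84.1]
tcp_rot: [-0.438, 1.568, -0.247]
contact_force: [2.8, 2.2, 6.2]
grip_width: 29.7
```

Call:
{"method": "send_rows", "body": {
  "moves": [
    [3,0,0,0],
    [3,0,0,0],
    [3,0,0,0],
    [2,0,0,0],
    [0,0,0,0]
  ]
}}

```text
time: 18.73
tool_pos: [516.2, -293.8, 73.6]
tcp_rot: [-0.373, 1.565, -0.182]
contact_force: [6.9, 4.9, 7.6]
grip_width: 29.7
```

Run:
```python
from h import *
from plant import capture
import cv2
plan([513.3,-293.4,68.7])
c=capture("scene")["image"][75:185,125:255,::-1]
cv2.imwrite("pics/sc6.png",cv2.resize(c,None,fx=5,fy=5,interpolation=cv2.INTER_CUBIC))
```

```text
t 18.73 tcp [ 516.2 -293.8   73.6] toolaxes [[0.006, -0.19, 0.982], [-0.001, 0.982, 0.19], [-1.0, -0.002, 0.006]] F [6.9  4.95 7.61] w 29.7
to [ 513.3 -293.4   68.7] shift(after turn) [ 4.9  1.  -2.8]
```

Call:
{"method": "send_rows", "body": {
  "moves": [
    [2,0,-1,0],
    [2,0,-1,0],
    [1,0,0,0],
    [0,0,0,0]
  ]
}}

```text
time: 19.27
tool_pos: [515.3, -294.1, 69.0]
tcp_rot: [-0.357, 1.563, -0.165]
contact_force: [9.1, 6.3, 8.5]
grip_width: 29.8
```

Call:
{"method": "send_rows", "body": {
  "moves": [
    [1,0,0,0],
    [0,0,0,0]
  ]
}}

```text
time: 19.52
tool_pos: [515.1, -294.1, 68.1]
tcp_rot: [-0.368, 1.563, -0.176]
contact_force: [8.4, 5.5, 8.8]
grip_width: 29.6
```

Call:
{"method": "send_rows", "body": {
  "moves": [
    [1,0,0,0],
    [0,0,0,0],
    [1,0,0,0],
    [0,0,0,0]
  ]
}}

```text
time: 20.02
tool_pos: [515.0, -294.1, 67.4]
tcp_rot: [-0.405, 1.563, -0.213]
contact_force: [6.2, 8.7, 19.8]
grip_width: 29.7
```

Call:
{"method": "send_rows", "body": {
  "moves": [
    [1,0,0,0],
    [0,0,0,0],
    [1,0,0,0],
    [0,0,0,0]
  ]
}}

```text
time: 20.52
tool_pos: [515.1, -294.1, 67.4]
tcp_rot: [-0.459, 1.562, -0.267]
contact_force: [1.2, 11.5, 32.1]
grip_width: 30.0
```

Force rises steeply at z=67.4: the board is flat on the deck. I relieve the press, then open slightly and rise.

Call:
{"method": "send_rows", "body": {
  "moves": [
    [-3,0,0,0],
    [0,0,0,0]
  ]
}}

```text
time: 20.78
tool_pos: [514.7, -294.6, 67.7]
tcp_rot: [-0.48, 1.563, -0.288]
contact_force: [4.2, 5.3, 14.9]
grip_width: 30.0
```

Call:
{"method": "send_rows", "body": {
  "moves": [
    [0,0,0,0],
    [0,0,0,0],
    [0,0,0,0]
  ],
  "hand": 0.44
}}

```text
time: 21.15
tool_pos: [515.0, -296.9, 67.6]
tcp_rot: [-0.804, 1.56, -0.613]
contact_force: [6.1, -1.5, 8.9]
grip_width: 40.3
```

Call:
{"method": "send_rows", "body": {
  "moves": [
    [-10,0,0,0],
    [-30,0,0,0],
    [-45,0,0,0],
    [-45,0,0,0],
    [-45,0,0,0],
    [-45,0,0,0],
    [0,0,0,0],
    [0,0,0,0]
  ]
}}

```text
time: 22.15
tool_pos: [511.1, -294.1, 283.9]
tcp_rot: [2.263, 1.569, 2.454]
contact_force: [0.9, -1.1, -1.2]
grip_width: 40.3
```

Run:
```python
from h import *
import cv2
plan()
im=wshot("w5")
A,p=deck(555,-229.5,.192); D=lambda L:np.array(L)@A.T+p
im=overlay(im,"w5",[(D([[0,149,0],[0,-149,0],[-146,-149,0],[-146,149,0]]),(0,0,255)),(D([[0,97,2],[0,27,2],[-100,27,2],[-100,97,2]]),(255,0,255)),(D([[-4,-20,2],[-4,-90,2],[-104,-90,2],[-104,-20,2]]),(0,255,255))])
from plant import capture
t=capture("top")["image"][:,:,::-1]; s=capture("scene")["image"][:,:,::-1]
a=cv2.resize(t[182:257,300:440],None,fx=2,fy=2); b=cv2.resize(s[75:185,125:255],None,fx=2,fy=2); c=cv2.resize(s[180:280,265:365],None,fx=2,fy=2)
o=np.zeros((600,768,3),np.uint8); o[:380]=im[:380]
for q,x in ((a,0),(b,285),(c,550)): o[380:380+q.shape[0],x:x+q.shape[1]]=q[:220]
cv2.imwrite("pics/v12.png",o)
```

```text
t 22.15 tcp [ 511.1 -294.1  283.9] toolaxes [[-0.001, -0.191, 0.982], [0.001, 0.982, 0.191], [-1.0, 0.001, -0.001]] F [ 0.93 -1.12 -1.18] w 40.3
```

View pics/v12.png

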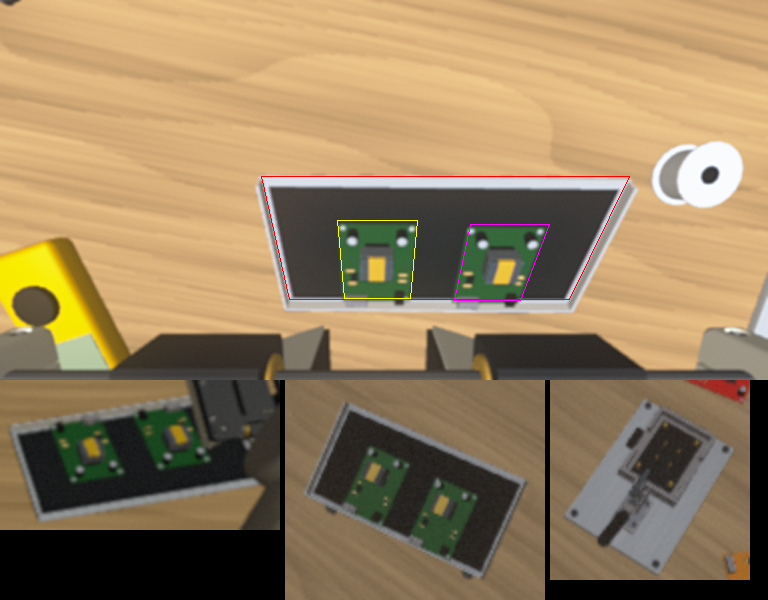

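The board lies inside its predicted outline, about 3 mm up-slope of the tested board's line, flat and parallel to it. The clamp is open, the nest empty, and the robot clear.

```bash
python3 -c "
from plant import close_job
print(close_job())"
```

```text
the job is handed in; nothing more can be done
None
```

I tested the board, laid it on the tray beside the tested one, and handed the job in at about 22 s. No verdict was reported.

- **Locking:** I pushed the clamp handle over centre with shut fingers, up to 19.5 N against its stop, then took the hand off for about 3 s. The pictures put the handle at about 0 rad, with the arm down on the board. I inferred the probe travel from that and could not read it directly.
- **Opening:** I swung the clamp back to its open stop. The handle's end was within about 1 px of the predicted open position, and the last picture still shows it open.
- **Placing:** I lifted the board by its transformer (29.6 mm grip) and lowered it onto the 30° deck. It pivoted between the pads until the force rose to 32 N with the board flat, and then I let go.
- **Last look:** The board lies in its planned outline, flat and parallel to the tested board. Its terminal-block end is roughly 3–5 mm from the lip, by eye from the overlay. The tested board and the spool look unmoved, the nest is empty, and the hand is well clear.

**Disagreements:** The first tray fit, from the top camera, was up to about 5 px off, so I used the wrist camera's fit instead. Wrist-camera overlays agreed to about 2 mm. I did not check the tin and jar again at the end, but the arm did not go near them.

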